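# Screw the lid back on the coffee grinder

### The job

Put the loose black lid on the mouth of the coffee grinder and screw it clockwise fully home, so that its rim sits flush on the collar. Start it gently: if it catches while it still stands high, the threads are crossed, so stop at once, turn it back anticlockwise until you feel it drop into the thread, and only then screw it down, stopping when it comes up firm; never force or lean on it. Leave everything else on the worktop where it is, and let go of the lid when done.

Things in the scene. Friction and masses are not known exactly. Their poses are not given: they have to be found in the camera images.
- grinder: Coffee grinder: dark steel round body 145 mm across at the foot, black shoulder, grey collar on top, start button in front; its origin is under its centre, on the worktop. It stands fast and does not move or turn when pushed.
- mouth (a point): Centre of the grinder collar's open top, 140 mm above the worktop, z up. The collar is 80 mm across outside, 67 mm inside, 24 mm deep. Inside is a five-start thread, the same every 72 degrees; the angle at which its starts lie varies and is NOT given by this point's axes or the grinder's.
- lid: Loose black lid, 0.12 to 0.2 kg, standing upright on its plug; origin under the plug's centre, z up. Turned freely it needs under 0.1 N m. It counts as forced above 40 N of contact between lid and grinder (the loads of all lugs added up; about 1.1 N m of turning moment): stop at 0.2 to 0.5 N m, and push or pull with less than 15 N.
- lid_grip (a point): Centre of the lid's grip: a bar 50 mm long (x axis), 14 mm thick (y) and 34 mm high (z), 42 mm above the lid's underside. Pinch it from above across y, or turn it between fingers left a little open, so that the lid can settle by its own weight. The top of the round flange (80 mm across) is 15 to 16 mm below this point.
- lid_seat (a point): Centre of the underside of the lid's flange, 22 mm below lid_grip. It is 0 to 1 mm above the mouth point when the lid is home. Below it the plug is 49 mm across, 20 mm deep, with a tapered nose; it enters the collar with about 1.5 mm play each way.
- lid_lugs (a point): Centre of the plug at the height of its five lugs, 14 mm below lid_seat. The lugs (4.5 mm wide, 4 mm thick, reaching 30.5 mm from the axis) stand every 72 degrees. Set on at a wrong angle they lie on top of the thread, the flange 13 mm above the collar (16 mm if on its stops): clockwise the lid then jams against a stop within 50 degrees: crossed.
- thread_mid (a point): On the grinder's axis, 11 mm below the mouth, amid the thread. Turned back anticlockwise from crossed, by up to 50 degrees, the lugs drop into the starts: the lid falls 7 mm, to 6 mm above the collar; at most 8 degrees farther back is a stop. From that stop it screws down clockwise: 6 mm, and up against the end stop after 58 degrees in all.
- yellow_jar_mid (a point): Bystander: glass spice jar with a yellow lid, 49 mm across, 98 mm high; the point is half-way up.
- red_tin_mid (a point): Bystander: red spice tin, 32x49x111 mm; the point is half-way up.
- grey_jar_mid (a point): Bystander: glass spice jar with a grey lid and pink contents, 48 mm across, 95 mm high; the point is half-way up.
- green_jar_mid (a point): Bystander: glass spice jar with a pale green lid, 42 mm across, 99 mm high; the point is half-way up.
- spoon_rest_mid (a point): Bystander: orange glazed dish, 140 mm across, 29 mm high; the point is half-way up.
Mind the look-alikes: they are no part of the job. There is more than one size of the lid; the job needs the larger.

How it is judged:
By the outcome, as a careful person would: the job done as asked, in the order asked, and still so for the second after the job is handed in, with the robot touching nothing.
It also fails if it takes over 72 s, if anything falls off the work surface, if the arm or the gripper's body presses on something with over 40 N, if the wrist force passes 120 N, or if a joint passes its speed limit or range.

### The arm

A 7-joint arm with a two-finger parallel gripper is mounted at the origin on a cart in front of the work surface, level with it; the furniture and walls round the work are solid. World frame = base frame: x ahead of the robot, y to its left, z up, the work surface at z = 0. Lengths are in m, angles in rad, forces in N, time in s.
With the tool pointing down it reaches from about 0.35 to 0.9 m from the base axis. Payload 8.1 kg.
Tool frame: the origin (TCP) lies at the very end of the fingers, on their centre line; the grasp point (between the pads) lies 19 mm behind it (manip.grip_depth is the distance from the TCP to the grasp point, in m); z points along the fingers, y is the line along which they close (so a half turn about z gives the same grasp; the last joint's range is limited). The gripper opens to 85 mm and grips with 20 to 120 N. Pads are 22 mm wide; open, the fingers measure 114 mm over their backs; the gripper's body (76 mm by 85 mm) begins 54 mm behind the grasp point. The pads swing forward as they close: fully open they stand 13 mm farther back than shut.
Start: joints at [-1.227, 0.434, 0.025, 1.573, -0.012, 1.134, -0.075], TCP at [0.27, 0.564, 0.231] pointing down, gripper open.
Joint ranges: [-2.62, 2.62], [-0.44, 2.09], [-1.27, 1.32], [0.08, 2.57], [-1.32, 4.46], [0.12, 2], [-2.74, 2.74]. Speed limits (rad/s): [2.22, 2.22, 3.01, 3.01, 3.14, 3.14, 3.14].

### API

Orientations are given as a unit quaternion [w, x, y, z].
In Python, from cell import sense, grab_frame, camera_params, manip gives the robot as it stands.
- The arm moves only by the tool jog_arm, never from a script. Its argument "targets" is a list that holds one entry, the list of rows, each a list of 7 numbers: the shift along the tool's x, y, z each as a share of 3 cm, from -1 to 1, then the turn, a rotation vector about the tool's x, y, z each as a share of 0.15 rad, from -1 to 1, then the opening, from 0 (shut) to 1 (fully open). In form: [[[x, y, z, ax, ay, az, hand], ...]]. A call has exactly 10 rows; each row shifts and turns the commanded pose from where the row before left it, along the tool's axes as they then stand; what a row does not reach is not made up. A row lasts 1/8 s, in which the tool goes at most 62.5 mm and 10.7 degrees, less where a joint would pass 70% of its speed; a pose out of reach is approached as far as the arm can. A call with a number of a shift or a turn outside -1 to 1 is refused whole. A call with a gripper value outside its range is refused whole. The fingers move at their own pace and stop on an object; "squeeze" is the grip in N (left out, the last holds). Time passes only in rows, so rows that do not move let the fingers close, or fill a call up. It gives the time, the measured TCP pose, the force, the opening and the grip force at its end, in the units of the state.
- sense(): the state, without advancing time (a new reading comes with each control period).
- grab_frame(name): name is "scene" or "top" or "wrist"; returns (picture, depth): 420x560x3 uint8, red, green, blue; 420x560 float32, m along the optical axis (not along the pixel's ray), 0 where there is no reading.
- camera_params(name): a dict with "fx", "fy", "cx", "cy" (pixels), "R" (3x3) and "t" (3): a world point X has camera coordinates R X + t. Camera axes: x right, y down, z forward; pixel columns grow to the right and rows downward; lengths in m; the calibration is good to about 2 mm. A picture is of the moment at which its call begins: read the wrist's pose just before it. camera_params takes no time and is no camera call; for the wrist camera it gives the pose at the moment of the call.
- manip.finish_job(): hands the job in; it is judged then, once.
The state is a dict: "time_s": time; "joints": joint angles; "qvel": joint speeds; "effort": joint torques, N m; "eef_pos": TCP position; "tcp_rot": TCP orientation; "contact_force": force on the tool from outside, world axes, zero at the start; "ft_torque": the same for the moment, N m; "gripper_width": finger opening in m; "gripper_force": force on a finger pad.
Only numpy, scipy, OpenCV 4.12 (cv2) and the standard library are available. Lean on these libraries where they do the work, as an engineer would, in place of code of your own. Each camera call takes 0.05 s, during which the arm holds its last target. There are 200 camera calls.

## Working session

There is one attempt and no reset: what is moved stays moved. The work goes in short steps, Python scripts to look and compute and a tool call to move; the robot and the scene stay as the last step left them, time stands still between calls to the robot, and variables do not carry over. Pictures are saved under pics/ and viewed, at most 10 in all, crops included, and the job is handed in when it is done.

Besides the shell and the picture viewer there is one more tool, called after ">>>" by a JSON object that holds its "name" and its "arguments". jog_arm: Moves the arm, as the interface text tells. Its arguments: {"type":"object","properties":{"targets":{"type":"array"},"squeeze":{"type":"number"}},"required":["targets"]}

```bash
mkdir -p pics; python3 - <<'E'
from cell import sense, grab_frame, camera_params, manip
import cv2, numpy as np
s=sense(); print(s)
for n in ["scene","top"]:
    p,d=grab_frame(n); np.savez(f"pics/{n}0.npz",p=p,d=d,**camera_params(n)); cv2.imwrite(f"pics/{n}0.png",p[:,:,::-1]); c=camera_params(n); print(n,c, d.min(),d.max())
E
```

```text
{'time_s': 0.0, 'joints': array([-1.22660943,  0.43522106,  0.02496807,  1.57411475, -0.01161827,
        1.13401102, -0.07510587]), 'qvel': array([ 2.97196575e-04,  1.17067772e-04, -1.32249090e-03,  8.66719062e-04,
       -4.72962557e-05,  3.58496280e-04,  9.23340344e-04]), 'effort': array([ 1.03053412e-05, -6.70492458e+01,  1.02494862e+00, -3.16187310e+01,
        1.54869596e-02,  1.31512069e-02, -3.61708624e-05]), 'eef_pos': array([0.26986321, 0.56315932, 0.23052028]), 'tcp_rot': array([-1.15742995e-04,  2.21578541e-01,  9.75142196e-01, -7.96154305e-04]), 'contact_force': array([ 0.55140134,  0.2535509 , -0.26492153]), 'ft_torque': array([ 0.02272399, -0.00313909, -0.00976619]), 'gripper_force': 0.0, 'gripper_width': 0.08512179200522829}
scene {'fx': 388.88681153919595, 'fy': 388.88681153919595, 'cx': 276.34304602074576, 'cy': 204.85251666940863, 'R': array([[ 0.49566442, -0.86850397,  0.00420029],
       [-0.38750285, -0.22547495, -0.89386945],
       [ 0.77727623,  0.44143165, -0.44830767]]), 't': array([-0.40175315,  0.27022755,  0.75975511])} 0.0 2.1916432
top {'fx': 409.2551049754032, 'fy': 409.2551049754032, 'cx': 280.0194124431301, 'cy': 204.81415813887708, 'R': array([[-1.00302599e-04, -9.99987974e-01,  4.90321124e-03],
       [-9.96631704e-01, -3.02136745e-04, -8.20070443e-02],
       [ 8.20075396e-02, -4.89492129e-03, -9.96619688e-01]]), 't': array([-0.19778778,  0.53307476,  0.9756061 ])} 0.0 1.9200102
```

View pics/top0.png

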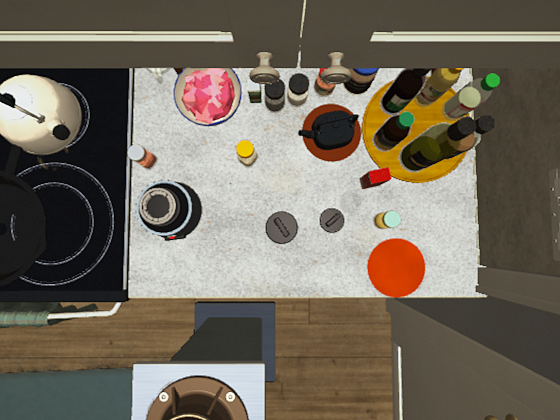

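View pics/scene0.png

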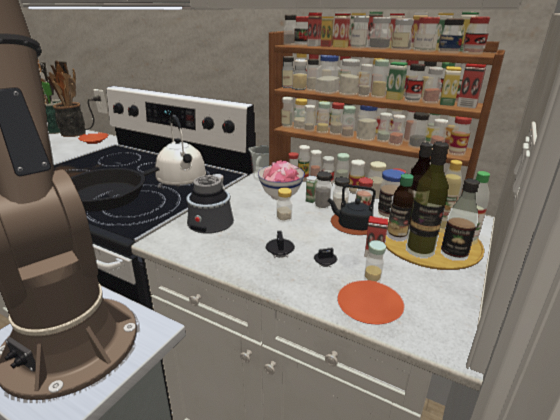

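The top view shows the large lid at about (282,227) with its grip bar slanting, the small lid at (332,220), and the grinder collar at (160,207). The grey jar is at (142,156) and the yellow jar at (246,150). The scene view agrees, with the large lid at (280,245) and the grinder at (208,205).

```bash
cat > h.py <<'E'
import numpy as np, cv2
from scipy.optimize import least_squares
def cloud(d,c):
    v,u=np.indices(d.shape); X=np.stack([(u-c['cx'])/c['fx']*d,(v-c['cy'])/c['fy']*d,d],-1)
    W=(X-c['t'])@c['R']; W[d<=0]=np.nan; return W
def circ(P):
    f=lambda q:np.hypot(P[:,0]-q[0],P[:,1]-q[1])-q[2]
    return least_squares(f,[*P[:,:2].mean(0),.04],loss='soft_l1',f_scale=.001).x
E
python3 - <<'E'
from h import *
z=np.load('pics/top0.npz'); c={k:z[k] for k in z}; d=z['d']; W=cloud(d,c); p=z['p']
def box(u0,v0,u1,v1): return W[v0:v1,u0:u1].reshape(-1,3), p[v0:v1,u0:u1].reshape(-1,3)
# lid
P,C=box(258,205,306,252)
print('table z',np.nanmedian(W[240:290,200:250,2]))
m=(P[:,2]>.012); print('lid z hist',np.histogram(P[m,2],bins=12))
fl=P[(P[:,2]>.015)]; h=cv2.minEnclosingCircle(fl[:,:2].astype(np.float32)); print('lid enc',h, fl[:,:2].mean(0))
b=P[P[:,2]>.045]; r=cv2.minAreaRect((b[:,:2]*1000).astype(np.float32)); print('bar',r,b[:,:2].mean(0),len(b)); e=np.linalg.eigh(np.cov(b[:,:2].T)); print(e)
# grinder
P,C=box(130,175,205,245)
m=P[:,2]>.05; print(np.histogram(P[m,2],bins=20))
t=P[(P[:,2]>.132)&(P[:,2]<.15)]; print('collar',cv2.minEnclosingCircle(t[:,:2].astype(np.float32)),t.mean(0),len(t),circ(t))
for n,(u,v) in dict(yel=(246,150),grey=(138,152),small=(332,220),green=(392,219),tin=(376,178)).items(): print(n,W[v,u])
E
```

```text
table z -0.0010600260802360402
lid z hist (array([ 23, 335, 328,  13,   0,   2,   0,   0,   0,  19,  71,  36]), array([0.0177938 , 0.02153366, 0.02527352, 0.02901338, 0.03275324,
       0.0364931 , 0.04023297, 0.04397283, 0.04771269, 0.05145255,
       0.05519241, 0.05893228, 0.06267214]))
lid enc ((0.47945114970207214, -0.20158863067626953), 0.039596062153577805) [ 0.47898095 -0.20150121]
bar ((479.28424072265625, -201.49107360839844), (49.49678039550781, 14.336677551269531), 34.018917083740234) [ 0.47904824 -0.2017233 ] 126
EighResult(eigenvalues=array([1.70463360e-05, 1.99108081e-04]), eigenvectors=array([[ 0.5681528 , -0.82292308],
       [-0.82292308, -0.5681528 ]]))
(array([ 52,  47,  32,  28,  10,   2,  10, 345, 337, 180, 154, 104,  32,
       422, 166,  33,  64,  74, 370, 164]), array([0.05007383, 0.05474484, 0.05941585, 0.06408687, 0.06875788,
       0.07342889, 0.0780999 , 0.08277091, 0.08744192, 0.09211293,
       0.09678394, 0.10145496, 0.10612597, 0.11079698, 0.11546799,
       0.120139  , 0.12481001, 0.12948102, 0.13415204, 0.13882305,
       0.14349406]))
collar ((0.5230317115783691, 0.06693030148744583), 0.04043138772249222) [0.52221176 0.0668807  0.13754261] 572 [0.52217773 0.06601821 0.03440104]
yel [ 0.65189652 -0.1199751   0.09892957]
grey [0.64772829 0.12627663 0.09574899]
small [ 0.49512057 -0.32140919  0.04337681]
green [ 0.49498443 -0.44963332  0.09677454]
tin [ 0.58610267 -0.41203826  0.11047301]
```

>>> {"name": "jog_arm", "arguments": {"targets": [[[-0.58, -0.67, 0, 0, 0, 0, 0.6], [-0.58, -0.67, 0, 0, 0, 0, 0.6], [-0.58, -0.67, 0, 0, 0, 0, 0.6], [-0.58, -0.67, 0, 0, 0, 0, 0.6], [-0.58, -0.67, 0, 0, 0, 0, 0.6], [-0.58, -0.67, 0, 0, 0, 0, 0.6], [-0.58, -0.67, 0, 0, 0, 0, 0.6], [-0.58, -0.67, 0, 0, 0, 0, 0.6], [-0.58, -0.67, 0, 0, 0, 0, 0.6], [-0.58, -0.67, 0, 0, 0, 0, 0.6]]]}}

```text
time_s: 1.35
eef_pos: [0.3401, 0.3061, 0.2311]
tcp_rot: [-0.0, 0.222, 0.975, -0.0]
contact_force: [1.1, 0.2, 0.7]
gripper_width: 0.0511
gripper_force: 0.0
```

>>> {"name": "jog_arm", "arguments": {"targets": [[[-0.58, -0.67, 0, 0, 0, 0, 0.6], [-0.58, -0.67, 0, 0, 0, 0, 0.6], [-0.58, -0.67, 0, 0, 0, 0, 0.6], [-0.58, -0.67, 0, 0, 0, 0, 0.6], [-0.58, -0.67, 0, 0, 0, 0, 0.6], [-0.58, -0.67, 0, 0, 0, 0, 0.6], [-0.58, -0.67, 0, 0, 0, 0, 0.6], [-0.58, -0.67, 0, 0, 0, 0, 0.6], [-0.58, -0.67, 0, 0, 0, 0, 0.6], [-0.58, -0.67, 0, 0, 0, 0, 0.6]]]}}

```text
time_s: 2.6
eef_pos: [0.4101, 0.0498, 0.2312]
tcp_rot: [-0.0, 0.222, 0.975, -0.0]
contact_force: [-0.1, -0.4, 0.7]
gripper_width: 0.051
gripper_force: 0.0
```

>>> {"name": "jog_arm", "arguments": {"targets": [[[-0.58, -0.67, 0, 0, 0, 0, 0.6], [-0.58, -0.67, 0, 0, 0, 0, 0.6], [-0.58, -0.67, 0, 0, 0, 0, 0.6], [-0.58, -0.67, 0, 0, 0, 0, 0.6], [-0.58, -0.67, 0, 0, 0, 0, 0.6], [-0.58, -0.67, 0, 0, 0, 0, 0.6], [-0.58, -0.67, 0, 0, 0, 0, 0.6], [-0.58, -0.67, 0, 0, 0, 0, 0.6], [-0.5, -0.6, 0, 0, 0, 0, 0.6], [-0.5, -0.6, 0, 0, 0, 0, 0.6]]]}}

```text
time_s: 3.85
eef_pos: [0.4776, -0.2005, 0.231]
tcp_rot: [-0.0, 0.222, 0.975, 0.0]
contact_force: [0.3, -0.2, 0.6]
gripper_width: 0.051
gripper_force: 0.0
```

>>> {"name": "jog_arm", "arguments": {"targets": [[[0, 0, 0, 0, 0, 1, 0.6], [0, 0, 0, 0, 0, 1, 0.6], [0, 0, 0, 0, 0, 1, 0.6], [0, 0, 0, 0, 0, 1, 0.6], [0, 0, 0, 0, 0, 1, 0.6], [0, 0, 0, 0, 0, 1, 0.6], [0, 0, 0, 0, 0, 1, 0.6], [0, 0, 0, 0, 0, 1, 0.6], [0, 0, 0, 0, 0, 1, 0.6], [0, 0, 0, 0, 0, 1, 0.6]]]}}

```text
time_s: 5.1
eef_pos: [0.4775, -0.1997, 0.2311]
tcp_rot: [-0.0, 0.828, 0.56, -0.0]
contact_force: [0.8, 0.3, -0.4]
gripper_width: 0.0509
gripper_force: 0.0
```

>>> {"name": "jog_arm", "arguments": {"targets": [[[0, 0, 0.2, 0, 0, 1, 0.6], [0, 0, 0.2, 0, 0, 1, 0.6], [0, 0, 0.2, 0, 0, 1, 0.6], [0, 0, 0.2, 0, 0, 0.95, 0.6], [0, 0, 0.2, 0, 0, 0, 0.6], [0, 0, 0.2, 0, 0, 0, 0.6], [0, 0, 0.2, 0, 0, 0, 0.6], [0, 0, 0.2, 0, 0, 0, 0.6], [0, 0, 0, 0, 0, 0, 0.6], [0, 0, 0, 0, 0, 0, 0.6]]]}}

```text
time_s: 6.35
eef_pos: [0.4777, -0.2, 0.1834]
tcp_rot: [0.0, 0.955, 0.297, 0.0]
contact_force: [0.2, -0.0, 0.9]
gripper_width: 0.0512
gripper_force: 0.0
```

Close look with the wrist camera.

```bash
python3 - <<'E'
from cell import sense, grab_frame, camera_params
from h import *
s=sense(); c=camera_params('wrist'); p,d=grab_frame('wrist'); cv2.imwrite('pics/w1.png',p[:,:,::-1]); np.savez('pics/w1.npz',p=p,d=d,**c)
W=cloud(d,c); Q=W.reshape(-1,3); Q=Q[np.hypot(Q[:,0]-.479,Q[:,1]+.2015)<.06]
print('tab',np.nanmedian(W[...,2][np.abs(W[...,2])<.01]))
fl=Q[(Q[:,2]>.018)&(Q[:,2]<.035)]; b=Q[(Q[:,2]>.05)&(Q[:,2]<.07)]
print(len(fl),len(b),np.median(fl[:,2]),np.median(b[:,2]))
print(cv2.minEnclosingCircle(fl[:,:2].astype(np.float32)))
print(cv2.minAreaRect((b[:,:2]*1000).astype(np.float32)))
w,x,y,z=s['tcp_rot']; print('toolx deg',np.degrees(2*np.arctan2(y,x)),s['joints'],s['eef_pos'])
E
```

```text
tab -0.0008317415063563188
4186 933 0.025352611540902993 0.0578046711765853
((0.4788971245288849, -0.20054490864276886), 0.03967570140957832)
((479.16094970703125, -200.06710815429688), (48.85173416137695, 13.91761589050293), 34.91322708129883)
toolx deg 34.50912970040534 [-0.42498014  0.43664673  0.99474483  1.94702239 -0.43764244  0.99167858
 -0.19394906] [ 0.47773747 -0.19999245  0.18341793]
```

View pics/w1.png

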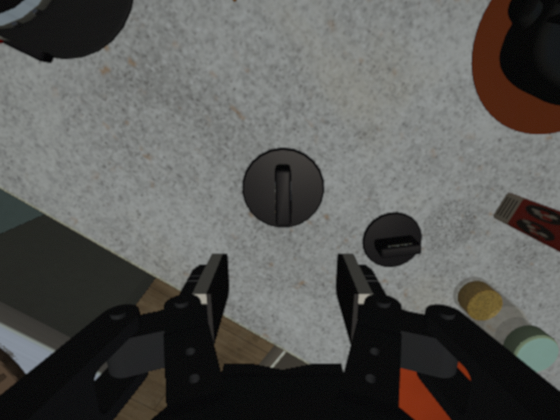

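The wrist view shows the large lid at (283,187), centred between the fingers with its bar along tool x. The small lid is clear of the path at (392,240).

>>> {"name": "jog_arm", "arguments": {"targets": [[[0.03, 0.04, 0.8, 0, 0, 0.03, 0.6], [0, 0, 0.8, 0, 0, 0, 0.6], [0, 0, 0.8, 0, 0, 0, 0.6], [0, 0, 0.8, 0, 0, 0, 0.6], [0, 0, 0.8, 0, 0, 0, 0.6], [0, 0, 0.6, 0, 0, 0, 0.6], [0, 0, 0.4, 0, 0, 0, 0.6], [0, 0, 0, 0, 0, 0, 0.6], [0, 0, 0, 0, 0, 0, 0.6], [0, 0, 0, 0, 0, 0, 0.6]]]}}

```text
time_s: 7.65
eef_pos: [0.4796, -0.2005, 0.0339]
tcp_rot: [0.0, 0.956, 0.294, 0.001]
contact_force: [-0.2, 0.1, 0.6]
gripper_width: 0.0513
gripper_force: 0.0
```

>>> {"name": "jog_arm", "arguments": {"targets": [[[0, 0, 0, 0, 0, 0, 0.3], [0, 0, 0, 0, 0, 0, 0.1], [0, 0, 0, 0, 0, 0, 0.05], [0, 0, 0, 0, 0, 0, 0], [0, 0, 0, 0, 0, 0, 0], [0, 0, 0, 0, 0, 0, 0], [0, 0, 0, 0, 0, 0, 0], [0, 0, 0, 0, 0, 0, 0], [0, 0, -0.3, 0, 0, 0, 0], [0, 0, -0.7, 0, 0, 0, 0]]], "squeeze": 30}}

```text
time_s: 8.9
eef_pos: [0.4783, -0.2001, 0.0632]
tcp_rot: [-0.001, 0.956, 0.294, -0.001]
contact_force: [0.1, 0.4, -1.8]
gripper_width: 0.0133
gripper_force: 31.0
```

>>> {"name": "jog_arm", "arguments": {"targets": [[[0, 0, -0.8, 0, 0, 0, 0], [0, 0, -0.8, 0, 0, 0, 0], [0, 0, -0.8, 0, 0, 0, 0], [0, 0, -0.8, 0, 0, 0, 0], [0, 0, -0.8, 0, 0, 0, 0], [0, 0, -0.8, 0, 0, 0, 0], [0.3, -0.3, 0, 0, 0, 0, 0], [0.5, -0.55, 0, 0, 0, 0, 0], [0.6, -0.65, 0, 0, 0, 0, 0], [0.6, -0.65, 0, 0, 0, 0, 0]]]}}

```text
time_s: 10.15
eef_pos: [0.4918, -0.1113, 0.2062]
tcp_rot: [-0.001, 0.956, 0.295, -0.001]
contact_force: [0.7, 1.1, -1.4]
gripper_width: 0.0134
gripper_force: 31.0
```

>>> {"name": "jog_arm", "arguments": {"targets": [[[0.6, -0.65, 0, 0, 0, 0, 0], [0.6, -0.65, 0, 0, 0, 0, 0], [0.6, -0.65, 0, 0, 0, 0, 0], [0.6, -0.65, 0, 0, 0, 0, 0], [0.6, -0.6, 0, 0, 0, 0, 0], [0.5, -0.5, 0, 0, 0, 0, 0], [0.5, -0.5, 0, 0, 0, 0, 0], [0.2, -0.2, 0, 0, 0, 0, 0], [0, 0, 0, 0, 0, 0, 0], [0, 0, 0, 0, 0, 0, 0]]]}}

```text
time_s: 11.4
eef_pos: [0.5222, 0.0657, 0.2074]
tcp_rot: [0.0, 0.956, 0.294, -0.0]
contact_force: [0.6, -1.1, -2.2]
gripper_width: 0.0132
gripper_force: 31.0
```

```bash
python3 - <<'E'
from cell import sense, grab_frame, camera_params
from h import *
s=sense(); print(s)
for n in ['top','wrist','scene']:
    c=camera_params(n); p,d=grab_frame(n); cv2.imwrite(f'pics/{n}2.png',p[:,:,::-1]); np.savez(f'pics/{n}2.npz',p=p,d=d,**c)
a=[cv2.imread(f'pics/{n}2.png') for n in ['wrist','scene']]
cv2.imwrite('pics/c2.png',np.hstack([a[0][:,:400],a[1][100:400,120:320].repeat(1,0).copy() if 0 else cv2.resize(a[1][110:250,150:300],(400,420))]))
E
```

```text
{'time_s': 11.4, 'joints': array([-0.9751035 ,  0.43552   ,  1.04652909,  1.89899923, -0.43263383,
        1.05607913, -0.72304708]), 'qvel': array([ 0.00442821, -0.00286233,  0.0011604 ,  0.00142184, -0.00275276,
       -0.00092812, -0.00087848]), 'effort': array([-6.53337948e-01, -4.46539092e+01,  1.22813371e+01, -2.82845950e+01,
       -4.66965465e-02,  1.24445016e-02, -7.61148141e-03]), 'eef_pos': array([0.5221913 , 0.06569329, 0.20739259]), 'tcp_rot': array([ 1.54471189e-04,  9.55884974e-01,  2.93741201e-01, -1.11124573e-05]), 'contact_force': array([ 0.56148238, -1.09276453, -2.19520271]), 'ft_torque': array([ 0.06452518,  0.03120961, -0.00132539]), 'gripper_force': 30.993213057518005, 'gripper_width': 0.01322381157643139}
```

View pics/c2.png

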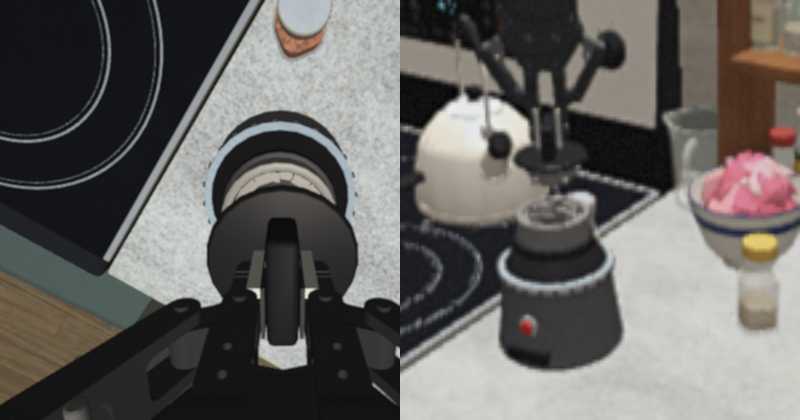

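The crop shows the lid held level between the fingers, hanging just above the collar opening. Nothing is near it. Next I'll compare the lid and collar centres.

```bash
python3 - <<'E'
from h import *
def L(n): z=np.load(f'pics/{n}.npz'); return cloud(z['d'],{k:z[k] for k in z}).reshape(-1,3)
def near(Q,r): return Q[np.hypot(Q[:,0]-.5225,Q[:,1]-.0665)<r]
def fixfit(P,R):
    # boundary: outermost point per angle bin
    c=np.array([.5225,.0665])
    for _ in range(5):
        v=P[:,:2]-c; a=((np.degrees(np.arctan2(v[:,1],v[:,0]))+360)//6).astype(int); r=np.hypot(*v.T)
        B=np.array([P[a==k][np.argmax(r[a==k])][:2] for k in np.unique(a) if r[a==k].max()>.9*R])
        c=least_squares(lambda q:np.hypot(*(B-q).T)-R,c,loss='soft_l1',f_scale=.0007).x
    return c,len(B),np.std(np.hypot(*(B-c).T))
for n in ['top0','scene0','wrist2','scene2']:
    Q=near(L(n),.046); Q=Q[(Q[:,2]>.134)&(Q[:,2]<.146)]
    print('collar',n,len(Q),np.percentile(Q[:,2],[50,90]) if len(Q) else '',fixfit(Q,.04) if len(Q)>30 else '')
for n in ['wrist2','scene2']:
    Q=near(L(n),.055); h=Q[(Q[:,2]>.185)&(Q[:,2]<.206)]; print('flange',n,len(h),np.median(h[:,2]),fixfit(h,.04))
E
```

```text
collar top0 540 [0.1377829  0.14023891] (array([0.52246691, 0.06675805]), 60, np.float64(0.0006904107195895656))
collar scene0 205 [0.13909481 0.1416465 ] (array([0.52000867, 0.06752556]), 45, np.float64(0.0012030687223080834))
collar wrist2 1980 [0.13851337 0.13971573] (array([0.5220964 , 0.06775326]), 27, np.float64(0.00018704672209400995))
collar scene2 207 [0.13912219 0.14157755] (array([0.52000005, 0.06647566]), 50, np.float64(0.0012861405394702609))
flange wrist2 9159 0.19921390091692534 (array([0.52141572, 0.06490653]), 42, np.float64(0.0005963373640888608))
flange scene2 228 0.2010058433493932 (array([0.52112092, 0.06606055]), 32, np.float64(0.001381937962733877))
```

>>> {"name": "jog_arm", "arguments": {"targets": [[[0.05, -0.05, 0.3, 0, 0, 0, 0], [0, 0, 0.3, 0, 0, 0, 0], [0, 0, 0.2, 0, 0, 0, 0], [0, 0, 0.1, 0, 0, 0, 0], [0, 0, 0.1, 0, 0, 0, 0], [0, 0, 0.07, 0, 0, 0, 0], [0, 0, 0.07, 0, 0, 0, 0], [0, 0, 0, 0, 0, 0, 0], [0, 0, 0, 0, 0, 0, 0], [0, 0, 0, 0, 0, 0, 0]]]}}

```text
time_s: 12.8
eef_pos: [0.5228, 0.0689, 0.1732]
tcp_rot: [-0.0, 0.956, 0.294, 0.0]
contact_force: [-0.1, -0.2, -1.7]
gripper_width: 0.0136
gripper_force: 31.0
```

>>> {"name": "jog_arm", "arguments": {"targets": [[[-0.04, 0.02, 0.03, 0, 0, 0, 0], [0, 0, 0.03, 0, 0, 0, 0], [0, 0, 0, 0, 0, 0, 0], [0, 0, 0, 0, 0, 0, 0], [0, 0, 0, 0, 0, 0, 0.2], [0, 0, 0, 0, 0, 0, 0.25], [0, 0, 0, 0, 0, 0, 0.25], [0, 0, 0, 0, 0, 0, 0.25], [0, 0, 0, 0, 0, 0, 0.25], [0, 0, 0, 0, 0, 0, 0.25]]]}}

```text
time_s: 14.05
eef_pos: [0.5221, 0.0677, 0.1713]
tcp_rot: [-0.0, 0.956, 0.294, 0.0]
contact_force: [0.7, 0.6, -0.1]
gripper_width: 0.0216
gripper_force: 0.0
```

```bash
cat > look.py <<'E'
import sys
from cell import sense, grab_frame, camera_params
from h import *
s=sense(); c=camera_params('wrist'); p,d=grab_frame('wrist')
if len(sys.argv)>1: cv2.imwrite(f'pics/{sys.argv[1]}.png',p[:,:,::-1])
W=cloud(d,c).reshape(-1,3); Q=W[np.hypot(W[:,0]-.5225,W[:,1]-.067)<.042]
# flange top region: points clear of bar
w,x,y,z=s['tcp_rot']; th=2*np.arctan2(y,x); ex=np.array([np.cos(th),np.sin(th)]); ey=np.array([-ex[1],ex[0]])
v=Q[:,:2]-s['eef_pos'][:2]; a,b=v@ex,v@ey
f=Q[(np.abs(b)>.022)&(np.hypot(a,b)<.037)&(Q[:,2]>.144)&(Q[:,2]<.19)]
A=np.c_[f[:,:2]-[.5225,.067],np.ones(len(f))]; k=least_squares(lambda q:A@q-f[:,2],[0,0,.16],loss='soft_l1',f_scale=.001).x
print('flange top z %.4f  tilt mm/80mm %.1f %.1f  seat gap mm %.1f  n %d'%(k[2],k[0]*80,k[1]*80,(k[2]-.1460)*1000,len(f)))
B=Q[(Q[:,2]>k[2]+.022)&(Q[:,2]<k[2]+.037)&(np.hypot(*(Q[:,:2]-s['eef_pos'][:2]).T)<.034)]
top=B[B[:,2]>np.percentile(B[:,2],95)-.004]
print('toolx deg %.1f'%np.degrees(th),'tcp',s['eef_pos'].round(4),'F',s['contact_force'].round(1),'T',s['ft_torque'].round(3),'width',round(float(s['gripper_width']),4),'j7',s['joints'].round(2))
E
python3 look.py w3
```

```text
flange top z 0.1614  tilt mm/80mm -0.2 -0.3  seat gap mm 15.4  n 3096
toolx deg 34.2 tcp [0.5221 0.0677 0.1713] F [ 0.7  0.6 -0.1] T [-0.048  0.008 -0.029] width 0.0216 j7 [-0.94  0.48  1.    1.94 -0.48  0.99 -0.68]
```

View pics/w3.png

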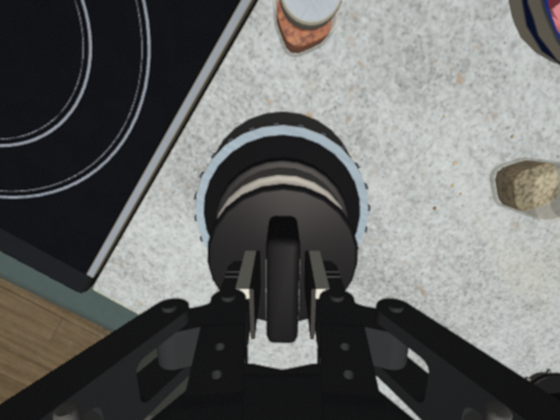

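The wrist view shows the lid level on the collar. It measures about 16 mm up, so it is resting on the stops and is not in the thread. I'll turn it anticlockwise with the fingers slightly open.

>>> {"name": "jog_arm", "arguments": {"targets": [[[0, 0, 0, 0, 0, -0.3, 0.21], [0, 0, 0, 0, 0, -0.3, 0.21], [0, 0, 0, 0, 0, -0.3, 0.21], [0, 0, 0, 0, 0, -0.3, 0.21], [0, 0, 0, 0, 0, -0.3, 0.21], [0, 0, 0, 0, 0, -0.3, 0.21], [0, 0, 0, 0, 0, -0.3, 0.21], [0, 0, 0, 0, 0, -0.3, 0.21], [0, 0, 0, 0, 0, 0, 0.21], [0, 0, 0, 0, 0, 0, 0.21]]]}}

```text
time_s: 15.35
eef_pos: [0.5221, 0.0677, 0.1713]
tcp_rot: [-0.0, 0.888, 0.461, 0.0]
contact_force: [0.9, 0.7, -0.0]
gripper_width: 0.018
gripper_force: 0.0
```

```bash
sed -i 's/.1460/.1455/' look.py; python3 look.py
```

```text
flange top z 0.1584  tilt mm/80mm -0.1 -0.1  seat gap mm 12.9  n 3164
toolx deg 54.8 tcp [0.5221 0.0677 0.1713] F [ 0.9  0.7 -0. ] T [ 0.004 -0.002  0.017] width 0.018 j7 [-0.88  0.44  0.9   1.94 -0.42  0.96 -0.39]
```

It has dropped off the stops to 13 mm, so I'll carry on anticlockwise.

>>> {"name": "jog_arm", "arguments": {"targets": [[[0, 0, 0.05, 0, 0, -0.3, 0.21], [0, 0, 0.05, 0, 0, -0.3, 0.21], [0, 0, 0, 0, 0, -0.3, 0.21], [0, 0, 0, 0, 0, -0.3, 0.21], [0, 0, 0, 0, 0, -0.3, 0.21], [0, 0, 0, 0, 0, -0.3, 0.21], [0, 0, 0, 0, 0, -0.3, 0.21], [0, 0, 0, 0, 0, -0.3, 0.21], [0, 0, 0, 0, 0, 0, 0.21], [0, 0, 0, 0, 0, 0, 0.21]]]}}

```text
time_s: 16.65
eef_pos: [0.5221, 0.0676, 0.1684]
tcp_rot: [0.0, 0.791, 0.612, 0.0]
contact_force: [-0.6, -0.1, 0.2]
gripper_width: 0.018
gripper_force: 0.0
```

```bash
python3 look.py
```

```text
flange top z 0.1584  tilt mm/80mm -0.1 -0.2  seat gap mm 12.9  n 3238
toolx deg 75.5 tcp [0.5221 0.0676 0.1684] F [-0.6 -0.1  0.2] T [-0.009 -0.015  0.009] width 0.018 j7 [-0.81  0.41  0.79  1.94 -0.36  0.94 -0.1 ]
```

>>> {"name": "jog_arm", "arguments": {"targets": [[[0, 0, 0, 0, 0, -0.11, 0.21], [0, 0, 0, 0, 0, -0.11, 0.21], [0, 0, 0, 0, 0, -0.11, 0.21], [0, 0, 0, 0, 0, -0.11, 0.21], [0, 0, 0, 0, 0, -0.11, 0.21], [0, 0, 0, 0, 0, -0.11, 0.21], [0, 0, 0, 0, 0, -0.11, 0.21], [0, 0, 0, 0, 0, -0.11, 0.21], [0, 0, 0, 0, 0, 0, 0.21], [0, 0, 0, 0, 0, 0, 0.21]]]}}

```text
time_s: 17.95
eef_pos: [0.5221, 0.0677, 0.1683]
tcp_rot: [-0.0, 0.749, 0.663, 0.0]
contact_force: [0.5, 0.1, 1.1]
gripper_width: 0.0182
gripper_force: 0.1
```

```bash
python3 look.py
```

```text
flange top z 0.1584  tilt mm/80mm -0.0 -0.1  seat gap mm 12.9  n 3224
toolx deg 83.1 tcp [0.5221 0.0677 0.1683] F [0.5 0.1 1.1] T [ 0.021 -0.032 -0.064] width 0.0182 j7 [-0.79  0.4   0.76  1.94 -0.34  0.93  0.01]
```

>>> {"name": "jog_arm", "arguments": {"targets": [[[0, 0, 0, 0, 0, -0.11, 0.21], [0, 0, 0, 0, 0, -0.11, 0.21], [0, 0, 0, 0, 0, -0.11, 0.21], [0, 0, 0, 0, 0, -0.11, 0.21], [0, 0, 0, 0, 0, -0.11, 0.21], [0, 0, 0, 0, 0, -0.11, 0.21], [0, 0, 0, 0, 0, -0.11, 0.21], [0, 0, 0, 0, 0, -0.11, 0.21], [0, 0, 0, 0, 0, 0, 0.21], [0, 0, 0, 0, 0, 0, 0.21]]]}}

```text
time_s: 19.25
eef_pos: [0.522, 0.0677, 0.1683]
tcp_rot: [-0.0, 0.703, 0.711, 0.0]
contact_force: [-0.3, -0.4, 0.0]
gripper_width: 0.0181
gripper_force: 0.1
```

```bash
python3 look.py
```

```text
flange top z 0.1584  tilt mm/80mm 0.1 -0.1  seat gap mm 12.9  n 3232
toolx deg 90.6 tcp [0.522  0.0677 0.1683] F [-0.3 -0.4  0. ] T [-0.037  0.02  -0.02 ] width 0.0181 j7 [-0.76  0.4   0.72  1.93 -0.32  0.93  0.12]
```

>>> {"name": "jog_arm", "arguments": {"targets": [[[0, 0, 0, 0, 0, -0.11, 0.21], [0, 0, 0, 0, 0, -0.11, 0.21], [0, 0, 0, 0, 0, -0.11, 0.21], [0, 0, 0, 0, 0, -0.11, 0.21], [0, 0, 0, 0, 0, -0.11, 0.21], [0, 0, 0, 0, 0, -0.11, 0.21], [0, 0, 0, 0, 0, -0.11, 0.21], [0, 0, 0, 0, 0, -0.11, 0.21], [0, 0, 0, 0, 0, 0, 0.21], [0, 0, 0, 0, 0, 0, 0.21]]]}}

```text
time_s: 20.55
eef_pos: [0.5221, 0.0677, 0.1683]
tcp_rot: [0.0, 0.655, 0.756, 0.0]
contact_force: [0.0, -0.7, 0.4]
gripper_width: 0.0176
gripper_force: 0.1
```

```bash
python3 look.py
```

```text
flange top z 0.1584  tilt mm/80mm -0.0 -0.1  seat gap mm 12.9  n 3226
toolx deg 98.2 tcp [0.5221 0.0677 0.1683] F [ 0.  -0.7  0.4] T [-0.049  0.024  0.02 ] width 0.0176 j7 [-0.74  0.39  0.68  1.93 -0.31  0.92  0.24]
```

>>> {"name": "jog_arm", "arguments": {"targets": [[[0, 0, 0, 0, 0, -0.11, 0.21], [0, 0, 0, 0, 0, -0.11, 0.21], [0, 0, 0, 0, 0, -0.11, 0.21], [0, 0, 0, 0, 0, -0.11, 0.21], [0, 0, 0, 0, 0, -0.11, 0.21], [0, 0, 0, 0, 0, -0.11, 0.21], [0, 0, 0, 0, 0, -0.11, 0.21], [0, 0, 0, 0, 0, -0.11, 0.21], [0, 0, 0, 0, 0, 0, 0.21], [0, 0, 0, 0, 0, 0, 0.21]]]}}

```text
time_s: 21.85
eef_pos: [0.5221, 0.0677, 0.1683]
tcp_rot: [-0.0, 0.604, 0.797, 0.0]
contact_force: [-0.5, -0.6, 0.0]
gripper_width: 0.0181
gripper_force: 0.0
```

```bash
python3 look.py w4
```

```text
flange top z 0.1514  tilt mm/80mm 0.1 -0.0  seat gap mm 5.9  n 3080
toolx deg 105.7 tcp [0.5221 0.0677 0.1683] F [-0.5 -0.6  0. ] T [-0.065 -0.012 -0.006] width 0.0181 j7 [-0.72  0.38  0.65  1.93 -0.29  0.92  0.35]
```

View pics/w4.png

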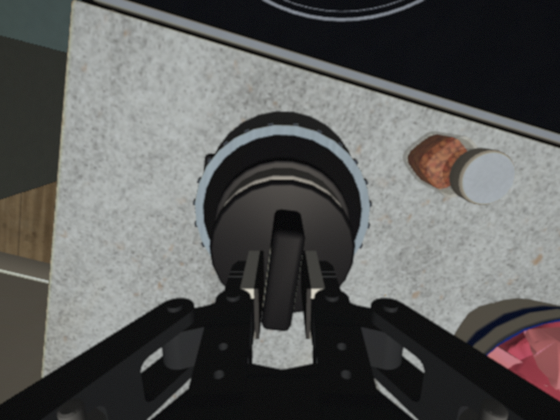

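The lid has dropped into the thread: it is level and 5.9 mm up. Now I'll turn it clockwise, keeping the fingers loose and following it down.

>>> {"name": "jog_arm", "arguments": {"targets": [[[0, 0, 0.07, 0, 0, 0.4, 0.21], [0, 0, 0.07, 0, 0, 0.5, 0.21], [0, 0, 0.07, 0, 0, 0.5, 0.21], [0, 0, 0.07, 0, 0, 0.5, 0.21], [0, 0, 0, 0, 0, 0.5, 0.21], [0, 0, 0, 0, 0, 0.5, 0.21], [0, 0, 0, 0, 0, 0.5, 0.21], [0, 0, 0, 0, 0, 0.5, 0.21], [0, 0, 0, 0, 0, 0.3, 0.21], [0, 0, 0, 0, 0, 0, 0.21]]]}}

```text
time_s: 23.15
eef_pos: [0.5221, 0.0677, 0.1599]
tcp_rot: [0.0, 0.821, 0.571, -0.0]
contact_force: [-0.2, 0.0, 0.3]
gripper_width: 0.018
gripper_force: 0.0
```

```bash
python3 look.py
```

```text
flange top z 0.1502  tilt mm/80mm -0.2 -0.1  seat gap mm 4.7  n 3269
toolx deg 69.7 tcp [0.5221 0.0677 0.1599] F [-0.2  0.   0.3] T [ 0.02   0.004 -0.078] width 0.018 j7 [-0.82  0.43  0.81  1.95 -0.39  0.92 -0.17]
```

>>> {"name": "jog_arm", "arguments": {"targets": [[[0, 0, 0.04, 0, 0, 0.36, 0.21], [0, 0, 0.04, 0, 0, 0.36, 0.21], [0, 0, 0.04, 0, 0, 0.36, 0.21], [0, 0, 0, 0, 0, 0.36, 0.21], [0, 0, 0, 0, 0, 0.36, 0.21], [0, 0, 0, 0, 0, 0.36, 0.21], [0, 0, 0, 0, 0, 0.36, 0.21], [0, 0, 0, 0, 0, 0.36, 0.21], [0, 0, 0, 0, 0, 0, 0.21], [0, 0, 0, 0, 0, 0, 0.21]]]}}

```text
time_s: 24.45
eef_pos: [0.5221, 0.0677, 0.1563]
tcp_rot: [-0.0, 0.924, 0.383, 0.0]
contact_force: [0.0, 0.3, 0.1]
gripper_width: 0.0174
gripper_force: 0.0
```

```bash
python3 look.py
```

```text
flange top z 0.1470  tilt mm/80mm -0.2 -0.2  seat gap mm 1.5  n 3273
toolx deg 45.0 tcp [0.5221 0.0677 0.1563] F [0.  0.3 0.1] T [ 0.067  0.074 -0.016] width 0.0174 j7 [-0.89  0.48  0.93  1.96 -0.47  0.94 -0.51]
```

>>> {"name": "jog_arm", "arguments": {"targets": [[[0, 0, 0, 0, 0, 0.1, 0.21], [0, 0, 0, 0, 0, 0.1, 0.21], [0, 0, 0, 0, 0, 0.1, 0.21], [0, 0, 0, 0, 0, 0.1, 0.21], [0, 0, 0, 0, 0, 0.1, 0.21], [0, 0, 0, 0, 0, 0.1, 0.21], [0, 0, 0, 0, 0, 0.1, 0.21], [0, 0, 0, 0, 0, 0.1, 0.21], [0, 0, 0, 0, 0, 0, 0.21], [0, 0, 0, 0, 0, 0, 0.21]]]}}

```text
time_s: 25.75
eef_pos: [0.5221, 0.0677, 0.1563]
tcp_rot: [-0.0, 0.945, 0.326, 0.0]
contact_force: [0.1, -0.5, -0.0]
gripper_width: 0.0177
gripper_force: 0.0
```

```bash
python3 look.py
```

```text
flange top z 0.1461  tilt mm/80mm -0.2 -0.2  seat gap mm 0.6  n 3265
toolx deg 38.0 tcp [0.5221 0.0677 0.1563] F [ 0.1 -0.5 -0. ] T [0.053 0.07  0.001] width 0.0177 j7 [-0.91  0.49  0.97  1.96 -0.5   0.95 -0.61]
```

Nearly home, so I'll take small steps and watch the torque.

>>> {"name": "jog_arm", "arguments": {"targets": [[[0, 0, 0, 0, 0, 0.05, 0.21], [0, 0, 0, 0, 0, 0.05, 0.21], [0, 0, 0, 0, 0, 0.05, 0.21], [0, 0, 0, 0, 0, 0.05, 0.21], [0, 0, 0, 0, 0, 0.05, 0.21], [0, 0, 0, 0, 0, 0.05, 0.21], [0, 0, 0, 0, 0, 0, 0.21], [0, 0, 0, 0, 0, 0, 0.21], [0, 0, 0, 0, 0, 0, 0.21], [0, 0, 0, 0, 0, 0, 0.21]]]}}

```text
time_s: 27.05
eef_pos: [0.5221, 0.0677, 0.1563]
tcp_rot: [-0.0, 0.953, 0.304, 0.0]
contact_force: [0.0, 0.1, 0.6]
gripper_width: 0.0179
gripper_force: 0.0
```

```bash
python3 look.py
```

```text
flange top z 0.1458  tilt mm/80mm -0.2 -0.2  seat gap mm 0.3  n 3260
toolx deg 35.5 tcp [0.5221 0.0677 0.1563] F [0.  0.1 0.6] T [ 0.014 -0.055 -0.005] width 0.0179 j7 [-0.92  0.5   0.98  1.96 -0.51  0.96 -0.64]
```

>>> {"name": "jog_arm", "arguments": {"targets": [[[0, 0, 0, 0, 0, 0.05, 0.21], [0, 0, 0, 0, 0, 0.05, 0.21], [0, 0, 0, 0, 0, 0.05, 0.21], [0, 0, 0, 0, 0, 0.05, 0.21], [0, 0, 0, 0, 0, 0.05, 0.21], [0, 0, 0, 0, 0, 0, 0.21], [0, 0, 0, 0, 0, 0, 0.21], [0, 0, 0, 0, 0, 0, 0.21], [0, 0, 0, 0, 0, 0, 0.21], [0, 0, 0, 0, 0, 0, 0.21]]]}}

```text
time_s: 28.35
eef_pos: [0.522, 0.0677, 0.1563]
tcp_rot: [-0.0, 0.958, 0.287, 0.0]
contact_force: [-1.9, 0.5, -1.2]
gripper_width: 0.0179
gripper_force: 3.0
```

```bash
python3 look.py
```

```text
flange top z 0.1457  tilt mm/80mm -0.2 0.1  seat gap mm 0.2  n 3243
toolx deg 33.3 tcp [0.522  0.0677 0.1563] F [-1.9  0.5 -1.2] T [0.15  0.086 0.099] width 0.0179 j7 [-0.93  0.5   0.99  1.96 -0.51  0.96 -0.67]
```

>>> {"name": "jog_arm", "arguments": {"targets": [[[0, 0, 0, 0, 0, 0.05, 0.21], [0, 0, 0, 0, 0, 0.05, 0.21], [0, 0, 0, 0, 0, 0, 0.21], [0, 0, 0, 0, 0, 0, 0.21], [0, 0, 0, 0, 0, 0, 0.21], [0, 0, 0, 0, 0, 0, 0.21], [0, 0, 0, 0, 0, 0, 0.21], [0, 0, 0, 0, 0, 0, 0.21], [0, 0, 0, 0, 0, 0, 0.21], [0, 0, 0, 0, 0, 0, 0.21]]]}}

```text
time_s: 29.65
eef_pos: [0.522, 0.0677, 0.1563]
tcp_rot: [-0.0, 0.96, 0.279, -0.0]
contact_force: [-1.2, 1.3, -0.4]
gripper_width: 0.0181
gripper_force: 6.8
```

```bash
python3 look.py
```

```text
flange top z 0.1457  tilt mm/80mm -0.4 0.1  seat gap mm 0.2  n 3242
toolx deg 32.4 tcp [0.522  0.0677 0.1563] F [-1.2  1.3 -0.4] T [0.272 0.273 0.235] width 0.0181 j7 [-0.93  0.5   1.    1.96 -0.52  0.96 -0.68]
```

It has come up firm at 0.24 N m with the gap at about 0.2 mm. I'll back the fingers off within their play, open them and lift away.

>>> {"name": "jog_arm", "arguments": {"targets": [[[0, 0, 0, 0, 0, -0.25, 0.21], [0, 0, 0, 0, 0, -0.25, 0.25], [0, 0, 0, 0, 0, 0, 0.4], [0, 0, 0, 0, 0, 0, 0.6], [0, 0, 0, 0, 0, 0, 0.6], [0, 0, -0.3, 0, 0, 0, 0.6], [0, 0, -0.6, 0, 0, 0, 0.6], [0, 0, -0.8, 0, 0, 0, 0.6], [0, 0, -0.8, 0, 0, 0, 0.6], [0, 0, -0.8, 0, 0, 0, 0.6]]]}}

```text
time_s: 30.95
eef_pos: [0.5222, 0.0674, 0.2574]
tcp_rot: [0.0, 0.949, 0.315, 0.001]
contact_force: [0.7, 0.7, 0.3]
gripper_width: 0.0515
gripper_force: 0.0
```

```bash
python3 look.py w5; python3 - <<'E'
from cell import grab_frame
import cv2,numpy as np
p,_=grab_frame('scene'); q,_=grab_frame('top')
cv2.imwrite('pics/f5.png',np.hstack([cv2.resize(p[130:260,140:300],(400,325),interpolation=3),cv2.resize(q[60:300,120:440],(400,300))[:325] if 0 else cv2.resize(q[60:300,120:440],(400,325))])[:,:,::-1])
E
```

```text
flange top z 0.1457  tilt mm/80mm -0.1 -0.0  seat gap mm 0.2  n 1795
toolx deg 36.7 tcp [0.5222 0.0674 0.2574] F [0.7 0.7 0.3] T [0.009 0.011 0.009] width 0.0515 j7 [-1.02  0.38  1.09  1.83 -0.37  1.15 -0.74]
```

View pics/f5.png

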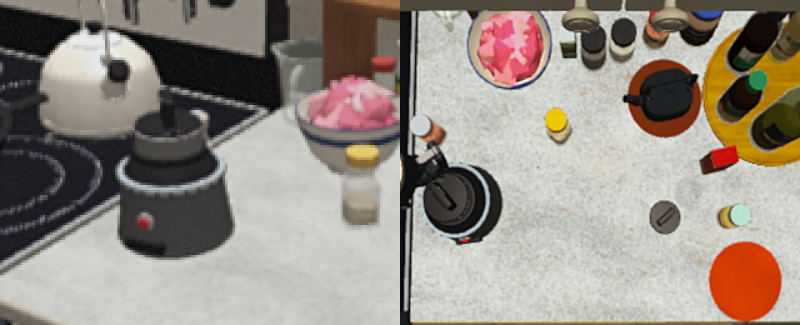

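The lid sits flush on the collar in the scene crop, at about (168,125). The gripper is clear of it, and the other objects are where they were.

```bash
python3 -c "
from cell import manip; print(manip.finish_job())"
```

```text
the job is handed in; nothing more can be done
None
```

The large lid is screwed fully home on the grinder, with its rim about 0.2 mm above the collar and the turn ending firm at about 0.24 N m; it is released, nothing else was moved, and the job is handed in.

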